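Pin the crosshead of a tensile stage to its load-cell fork

TASK

Couple the small tensile stage for the next test: slide the crosshead along its shafts until its tongue is felt fully home in the fork, then take the ball-lock pin from the pin block, set its nose in the fork's bore, and press its button so that it goes down through fork and tongue until its collar sits on the fork; let the button spring out so that the balls lock underneath. Be gentle, because the fork hangs on a delicate load cell: ram neither the crosshead nor the pin into it. Leave the other pins, the jar and the spare jaws where they are.

Things in the scene. Friction and masses are not known exactly. Their poses are not given: they have to be found in the camera images.
- rig: The tensile stage: aluminium base 400 x 130 mm on levelling feet, fixed to the desk; white gearbox, black motor, load cell and steel fork at one end, two guide shafts, sliding crosshead, end block. Axes as fork_hole; origin 88 mm below the fork's top, under the base's middle. Fork 40 mm wide: upper cheek 15, slot 13, lower cheek 9 mm (37 mm in all), 25 mm free below it.
- fork_hole (a point): Centre of the upper mouth of the fork's bore. z points up along the bore; y along the shafts, away from the motor, towards crosshead and end block. The feet differ, so the fork's flat top lies 81 to 88 mm above the desk. Bore 12.8 mm in both cheeks and in the tongue, 24 mm from the fork's open end and from its throat.
- post (a point): Middle of the black upright hand post on the crosshead, 22 mm across, 34 mm tall (17 mm above and below this point; a 30 mm collar under it; the crosshead's flat top 21 mm below this point). It stands on the bore's line along the shafts, 63 mm plus the crosshead reading from the bore. Pushed along -y of fork_hole the crosshead slides with about 3 N.
- crosshead (a joint): How far the crosshead is drawn back (m): starts 0.036 to 0.056, falls towards the fork, stays where left. Its tongue (34 x 12 mm) is on a drawbar screwed in more or less far, not readable: it meets the fork's throat anywhere from -0.006 to 0.016, a springy stop (about 10 N/mm; over 25 N is ramming). There the tongue's bore is 1 mm too deep; the pin draws it true.
- pinblock: Grey block 200 x 60 x 70 mm, fixed to the desk, origin under its centre, its x along the row of three upright holes 65 mm apart (middle one at the centre), each with a pin standing in it with its collar on the block's top, 70 mm above the desk. Which hole holds which pin changes.
- pin_handle (a point): The ball-lock pin: middle of its ribbed round aluminium handle, 20 mm above pin_seat. Handle 24 mm across and 36 mm tall counting the 26 mm x 5 mm collar at its foot, with a round steel button 15 mm across standing 8 mm out of its top. About 0.1 kg. The only pin with a button.
- pin_seat (a point): Centre of the underside of the ball-lock pin's collar; z points up along the pin to the button. Shank below: 12 mm across, 56.5 mm long, the last 2.5 mm tapered to 9.6 mm. Four balls stand out to 16.4 mm across, 38.5 to 43.5 mm below the collar: with the button out the pin stands in the bore by itself, balls on the fork's top, nose 13 mm in, collar 43.5 mm above the fork.
- button_top (a point): Centre of the button's top, 44 mm above pin_seat with the button out. Pushing it down first draws the balls in, and the same push then slides the pin down the bore; some 15 N is enough (over 50 N between pin and fork is ramming). When the button is let go with the collar on the fork, the balls spring out 1.5 mm under the lower cheek.
- pin_button (a joint): How far the pin's button is pressed (m): 0 out (balls locked out), 0.005 fully in (balls drawn in; they clear the bore from 0.004). Spring 3 N at the start, 8 N fully in. Pressed in it still stands 3 mm out of the handle.
- tee_pin_top (a point): Middle of the cross bar (50 mm long, 12 mm thick, 22 mm above the block) of a plain pin with a T handle; to be left in its hole.
- dowel_top (a point): Middle of the plain steel head (26 mm across, 16 mm tall) of a locating pin without a button; to be left in its hole.
- jar: Amber jar with black lid, 56 mm across, 85 mm tall, origin under its centre; a bystander.
- jawpair: Two small dark steel spare jaws side by side, 34 x 50 x 18 mm, origin under their centre; a bystander.

How it is judged (in metres and radians):
On the way, in this order (a step that is already met when the one before it is completed fails the run):
1. the crosshead is run up to the fork with its tongue in the slot (value of joint crosshead below 0.021 m), for 0.2 s.
2. the pin stands in the bore with its button pressed (value of joint pin_button above 0.003 m and horizontal distance between pin_seat and fork_hole below 0.008 m and z of pin_seat in the frame of fork_hole below 0.055 m), for 0.05 s.
At the end, for the whole second after the job is handed in: The ball-lock pin stands upright in the fork (within 0.08 rad), collar within 3 mm of the fork's top and of the bore's axis, at rest, its button out (under 1.2 mm), and the crosshead pinned in the fork (reading under 21 mm) (z of pin_seat in the frame of fork_hole below 0.003 m and horizontal distance between pin_seat and fork_hole below 0.003 m and angle between the z axis of pin_seat and the z axis of fork_hole, either way round below 0.08 rad and value of joint pin_button below 0.0012 m and value of joint crosshead below 0.021 m and linear speed of pin below 0.02 m/s); the robot touches nothing.
It fails at once if the crosshead is rammed into the fork (over 25 N) (contact force between crosshead and rig above 25 N).
It fails at once if the pin is rammed into the fork (over 50 N) (contact force between pin and rig above 50 N).
It fails at once if another pin, the jar or the spare jaws are pushed about (distance of any of tee_pin_top, dowel_top, jar, jawpair from where it was at the start of the episode above 0.02 m).
It also fails if it takes over 70 s, if anything falls off the work surface, if the arm or the gripper's body presses on something with over 40 N, if the wrist force passes 120 N, or if a joint passes its speed limit or range.

ROBOT

A 6-joint arm with a two-finger parallel gripper is mounted at the origin on the work surface. World frame = base frame: x ahead of the robot, y to its left, z up, the work surface at z = 0. Lengths are in mm, angles in degrees, forces in N, time in s.
With the tool pointing down it reaches from about 350 to 1000 mm from the base axis. Payload 7.1 kg.
Tool frame: the origin (TCP) lies at the very end of the fingers, on their centre line; the grasp point (between the pads) lies 19 mm behind it (manip.grasp_offset is the distance from the TCP to the grasp point, in mm); z points along the fingers, y is the direction in which the jaws open and shut (so a half turn about z gives the same grasp; the last joint's range is limited). The gripper opens to 85 mm and grips with 20 to 120 N. Pads are 22 mm wide; open, the fingers measure 114 mm over their backs; the gripper's body (76 mm by 85 mm) begins 54 mm behind the grasp point. The pads swing forward as they close: fully open they stand 13 mm farther back than shut.
Start: joints at [64.057, 24.242, 93.386, -0, 62.372, -1.089], TCP at [262.669, 567.107, 231.319] pointing down, gripper open.
Joint ranges: [-172.04, 172.04], [-51.8, 120.97], [4.93, 147.93], [-75.15, 255.16], [6.16, 154.13], [-145.62, 145.62]. Speed limits (degrees/s): [136.94, 136.94, 172.46, 180, 180, 180].

INTERFACE

Orientations are given as a 3x3 rotation matrix whose columns are the frame's x, y, z axes.
In Python, from rig import manip, cams gives the robot as it stands. The module is installed in compiled form; this text tells all that it offers.
- The arm moves only by the tool move_arm, never from a script. Its argument "deltas" is one flat list of numbers, 7 for each row, row after row: the shift along the world's x, y, z in cm, then the turn, a rotation vector about the world's x, y, z in rad, then the opening, from 0 (shut) to 1 (fully open). A call has 1 to 10 rows; each row is the pose to reach, as a shift and turn from the pose commanded when the call began; what a row does not reach only later rows make up. A row lasts 1/10 s, in which the tool goes at most 50 mm and 8.59 degrees, less where a joint would pass 70% of its speed; a pose out of reach is approached as far as the arm can. A call with a gripper value outside its range is refused whole. The fingers move at their own pace and stop on an object; "squeeze" is the grip in N (left out, the last holds). Time passes only in rows, so rows that repeat a pose let the fingers close. It gives the time, the measured TCP pose, the force and the opening at its end, in the units of the state.
- manip.state(): the state, without advancing time (a new reading comes with each control period).
- cams.camera(name): name is "side" or "top"; returns a dict with "color" (384x512x3 uint8, red, green, blue), "range_z" (384x512 float32, mm along the optical axis (not along the pixel's ray), 0 where there is no reading), "K" (3x3 intrinsics, pixels), "world_to_cam" (4x4, takes a point from world to camera coordinates). Camera axes: x right, y down, z forward; pixel columns grow to the right and rows downward; lengths in mm; the calibration is good to about 2 mm. A picture is of the moment at which its call begins.
- manip.sign_off(): hands the job in, once; it reports no verdict.
The state is a dict: "time_s": time; "q": joint angles; "joint_velocities": joint speeds; "joint_efforts": joint torques, N m; "tool_pos": TCP position; "eef_rot": TCP orientation; "force": force on the tool from outside, world axes, zero at the start; "torque": the same for the moment, N m; "finger_gap": opening from 0.0 (shut) to 1.0 (fully open).
Only numpy, scipy, OpenCV 4.12 (cv2) and the standard library are available. Lean on these libraries where they do the work, as an engineer would, in place of code of your own. Each camera call takes 0.05 s, during which the arm holds its last target. There are 200 camera calls.

## Working session

There is one attempt and no reset: what is moved stays moved. The work goes in short steps, Python scripts to look and compute and a tool call to move; the robot and the scene stay as the last step left them, time stands still between calls to the robot, and variables do not carry over. Pictures are saved under pics/ and viewed, about 8 in all and at most 12, crops included, and the job is handed in when it is done.

Besides the shell and the picture viewer there is one more tool, called after "Call:" as a command line: name --argument value ..., lists and objects as JSON in quotes. move_arm: Moves the arm, as the interface text tells. Its arguments: {"type":"object","properties":{"deltas":{"type":"array","items":{"type":"number"}},"squeeze":{"type":"number"}},"required":["deltas"]}

```bash
mkdir -p pics; cat > h.py <<'E'
import numpy as np, cv2
from rig import manip, cams
def shot(n,tag):
    c=cams.camera(n); np.savez(f'pics/{tag}.npz',**c); cv2.imwrite(f'pics/{tag}.png',c['color'][:,:,::-1]); return c
def load(tag): return dict(np.load(f'pics/{tag}.npz'))
def cloud(c):
    v,u=np.mgrid[0:384,0:512]; z=c['range_z'].astype(float); K=c['K']
    p=np.stack([(u-K[0,2])/K[0,0]*z,(v-K[1,2])/K[1,1]*z,z],-1)
    W=np.linalg.inv(c['world_to_cam']); P=p@W[:3,:3].T+W[:3,3]; P[z==0]=np.nan; return P
E
python3 - <<'E'
from h import *
for n in('top','side'):
    c=shot(n,n+'0'); print(n,c['K'].round(1).tolist(),np.linalg.inv(c['world_to_cam']).round(2).tolist())
a=[cv2.imread(f'pics/{n}0.png') for n in('top','side')]
cv2.imwrite('pics/a.png',cv2.resize(a[0],(800,600))); cv2.imwrite('pics/b.png',cv2.resize(a[1],(800,600)))
s=manip.state();print(s, manip.grasp_offset)
E
```

```text
top [[448.2, 0.0, 252.1], [0.0, 448.2, 195.3], [0.0, 0.0, 1.0]] [[0.01, -1.0, 0.08, 462.34], [-1.0, -0.01, -0.02, 140.72], [0.02, -0.08, -1.0, 890.34], [0.0, 0.0, 0.0, 1.0]]
side [[401.9, 0.0, 254.4], [0.0, 401.9, 187.9], [0.0, 0.0, 1.0]] [[-0.96, -0.22, 0.17, 429.4], [-0.28, 0.72, -0.63, 620.72], [0.02, -0.66, -0.76, 663.67], [0.0, 0.0, 0.0, 1.0]]
{'time_s': 0.1, 'q': array([ 6.40574281e+01,  2.42790835e+01,  9.34283150e+01,  9.78785296e-04,
        6.23724964e+01, -1.08893613e+00]), 'joint_velocities': array([ 2.94622977e-02,  1.42314122e-04, -1.65044032e-01, -2.00794074e-02,
        8.03252926e-02,  6.62610557e-02]), 'joint_efforts': array([ 4.56666985e-04, -5.58416319e+01, -2.82443708e+01, -1.64655660e-05,
        3.02295324e-03,  5.81082600e-05]), 'tool_pos': array([262.44292817, 566.67167837, 230.62533879]), 'eef_rot': array([[-9.07381076e-01,  4.20308451e-01, -6.23631098e-04],
       [ 4.20308912e-01,  9.07380220e-01, -1.24729545e-03],
       [ 4.16217043e-05, -1.39389000e-03, -9.99999028e-01]]), 'force': array([ 0.9145964 ,  0.70250873, -0.39270897]), 'torque': array([-0.0191689 , -0.04099792, -0.0160873 ]), 'finger_gap': 0.9983478076068735} 18.700000000000003
```

View pics/a.png

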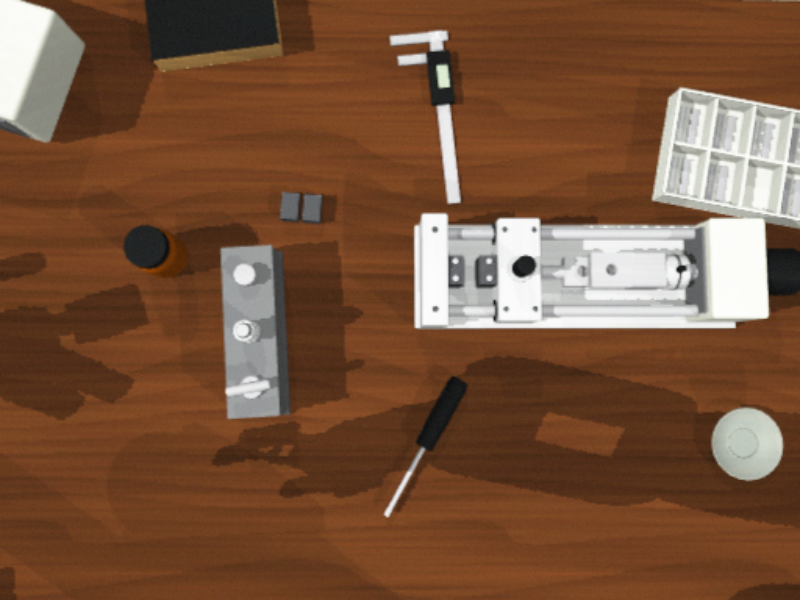

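View pics/b.png

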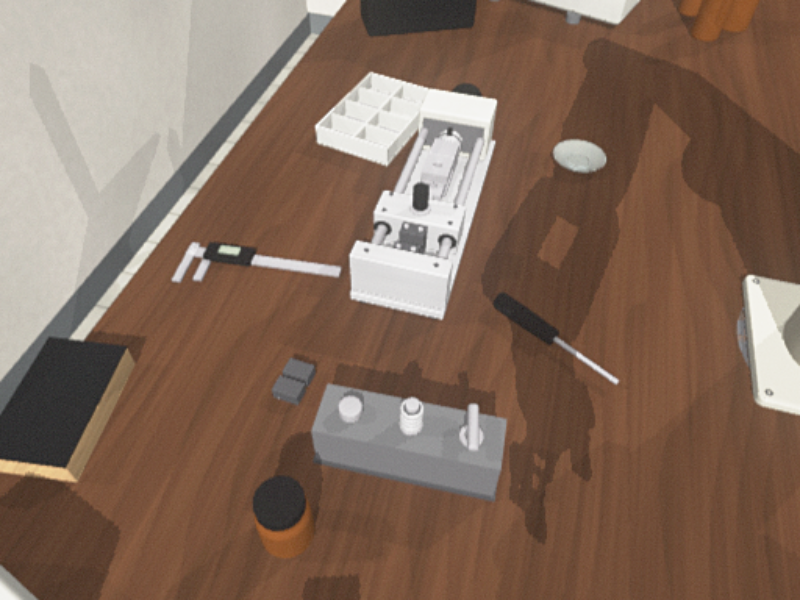

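The top view shows the ball-lock pin in the middle hole at about (157,211) in raw pixels. The post is at (335,170) and the fork bore at (391,172).

```bash
python3 - <<'E'
from h import *
c=load('top0');P=cloud(c);im=c['color'][:,:,::-1]
a=cv2.resize(im[140:210,310:450],(800,400),interpolation=cv2.INTER_CUBIC)
b=cv2.resize(im[155:270,138:188],(None or (87*1,200)),interpolation=cv2.INTER_CUBIC)
out=np.zeros((600,800,3),np.uint8);out[:400]=a;out[400:,:87]=b
# pin zoom
out[400:,100:300]=cv2.resize(im[195:230,140:175],(200,200),interpolation=cv2.INTER_CUBIC)
s=load('side0');
out[400:,310:800]=cv2.resize(s['color'][80:160,200:396,::-1],(490,200),interpolation=cv2.INTER_CUBIC)
cv2.imwrite('pics/c.png',out)
np.set_printoptions(suppress=True,precision=1)
for n,(u,v) in dict(post=(335,170),bore=(391,172),fork=(400,172),forkn=(384,172),cross=(330,190),pin=(157,211),blk=(150,190),endb=(278,160)).items(): print(n,P[v,u])
h=P[...,2]
def reg(n,box,lo,hi):
    x0,x1,y0,y1=box; Q=P[y0:y1,x0:x1].reshape(-1,3); Q=Q[(Q[:,2]>lo)&(Q[:,2]<hi)]
    print(n,len(Q),Q.mean(0),(Q.min(0)+Q.max(0))/2,Q.max(0)-Q.min(0))
reg('button',(145,172,200,222),108,125)
reg('handle',(145,172,200,222),95,125)
reg('blocktop',(138,188,155,270),66,74)
print(h[165:180:2,378:432:3].round(0))
print('post\n',h[160:182:2,322:350:2].round(0))
E
```

```text
post [568.9 -13.7 131.6]
bore [ 576.5 -134.8   56.8]
fork [ 572.5 -141.4   86.7]
forkn [ 572.1 -111.7   88.1]
cross [538.4 -12.8  90.1]
pin [497.7 292.  113.1]
blk [538.  313.9  70.4]
endb [592.5  80.7  87.9]
button 68 [497.6 294.7 113.1] [498.8 296.4 112.3] [19.2 17.4  8.6]
handle 155 [497.3 293.8 108.4] [497.6 294.6 106. ] [23.1 22.3 21.2]
blocktop 2997 [499.2 294.2  70.1] [499.1 294.7  70. ] [201.5  71.8   8. ]
[[86. 88. 85. 86. 87. 90. 88. 87. 87. 87. 88. 88. 87. 87. 87. 87. 85. 80.]
 [84. 88. 84. 87. 87. 87. 87. 88. 88. 86. 89. 87. 84. 89. 87. 88. 87. 83.]
 [86. 89. 86. 88. 87. 84. 90. 85. 87. 87. 87. 86. 87. 87. 89. 87. 84. 85.]
 [82. 86. 87. 87. 59. 79. 88. 88. 86. 88. 88. nan 89. 85. 87. 88. 87. 88.]
 [86. 87. 85. 86. 56. 74. 89. 86. 85. 87. 89. 86. 87. 87. 87. 87. 87. 87.]
 [85. 90. 87. 87. 55. 81. 87. 86. 85. 87. 86. 86. 86. 89. 86. 89. 88. 86.]
 [84. 87. 88. 86. 89. 87. 87. 86. 85. 85. 84. 87. 86. 88. nan 89. 85. 85.]
 [82. 84. 87. 86. 89. 87. 88. 87. 86. 85. 89. 84. 87. 88. 85. 86. 86. 83.]]
post
 [[ 92.  93.  89.  nan  91.  89.  90.  91.  92.  91.  91.  92.  88.  24.]
 [ 92.  91.  92.  93.  90.  93.  89.  90.  91.  93.  91.  91.  87.  27.]
 [ 91.  94.  90.  91.  92.  92. 129. 130. 127. 130.  94.  89.  88.  26.]
 [ 88.  91.  90.  97.  91. 128. 129. 129. 129. 129. 129.  91.  88.  24.]
 [ 91.  92.  95.  94. 119. 130. 129. 128. 132. 130. 129.  89.  89.  23.]
 [ 90.  90.  96. 101. 120. 131. 129. 129. 129. 129. 130.  92.  90.  71.]
 [ 91.  93.  95. 102. 118. 130. 130. 129. 128. 128. 129.  91.  89.  76.]
 [ 90.  92.  95.  95. 109. 121. 128. 128. 127. 129.  90.  91.  89.  73.]
 [ 93.  92.  90.  97. 102. 109. 116. 120.  95.  94.  90.  89.  92.  70.]
 [ 92.  90.  90.  94.  96.  91.  94.  95.  94.  91.  91.  90.  91.  66.]
 [ 89.  91.  91.  89.  89.  90.  93.  91.  91.  90.  88.  91.  89.  28.]]
```

View pics/c.png

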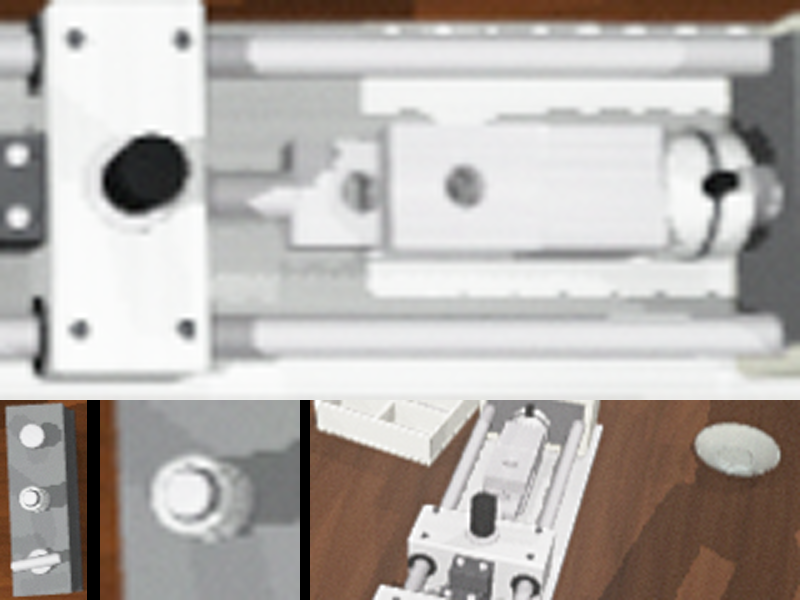

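The crop puts the bore at about (390.7,172.1) in raw pixels and shows the tongue tip just outside the fork mouth. Next I compute the geometry.

```bash
cat >> h.py <<'E'
def onplane(c,u,v,z):
    W=np.linalg.inv(c['world_to_cam']);K=c['K']
    d=W[:3,:3]@np.array([(u-K[0,2])/K[0,0],(v-K[1,2])/K[1,1],1]); o=W[:3,3]
    return o+d*(z-o[2])/d[2]
E
python3 - <<'E'
from h import *
np.set_printoptions(suppress=True,precision=1)
for n in('top','side'):
    c=load(n+'0');P=cloud(c)
    def sel(x,y,z):
        m=(P[...,0]>x[0])&(P[...,0]<x[1])&(P[...,1]>y[0])&(P[...,1]<y[1])&(P[...,2]>z[0])&(P[...,2]<z[1]); return P[m]
    Q=sel((540,610),(-165,-95),(80,94)); print(n,'forkz',np.median(Q[:,2]),len(Q))
    Q=sel((545,600),(-40,10),(124,135)); print('posttop',len(Q),(Q.min(0)+Q.max(0))/2,Q.mean(0),np.ptp(Q,axis=0))
    Q=sel((480,515),(275,312),(109,122)); print('btn',len(Q),(Q.min(0)+Q.max(0))/2,Q.mean(0),np.ptp(Q,axis=0))
    Q=sel((480,515),(275,312),(98,109)); print('hndtop',len(Q),(Q.min(0)+Q.max(0))/2,Q.mean(0),np.ptp(Q,axis=0))
    # axis of whole rig: high flat endblock/gearbox/crosshead
    Q=sel((500,640),(60,100),(80,96)); print('endblock',cv2.minAreaRect(Q[:,:2].astype(np.float32)))
    Q=sel((500,640),(-45,20),(84,97)); print('cross',cv2.minAreaRect(Q[:,:2].astype(np.float32)))
    Q=sel((380,620),(250,340),(66,73)); print('block',cv2.minAreaRect(Q[:,:2].astype(np.float32)))
    Q=sel((548,598),(-190,-85),(82,93)); print('fork',cv2.minAreaRect(Q[:,:2].astype(np.float32)))
c=load('top0')
print('bore',onplane(c,390.7,172.05,87))
for u in (385,395,400,420): 
  g=c['color'][155:190,u].mean(-1); print(u,g.astype(int).tolist())
E
```

```text
top forkz 86.96083926901326 754
posttop 124 [571.2 -17.8 128. ] [570.6 -17.3 128.8] [20.7 20.9  7.9]
btn 61 [496.9 294.9 112.9] [497.3 294.6 113.6] [15.4 12.7  7.5]
hndtop 89 [497.3 294.6 103.4] [497.6 293.5 105.4] [22.6 22.3 10.1]
endblock ((570.0303955078125, 77.59972381591797), (129.28567504882812, 35.105159759521484), 0.4174724221229553)
cross ((570.9039306640625, -11.778785705566406), (61.81983947753906, 119.51912689208984), 89.30574035644531)
block ((498.7255554199219, 295.10284423828125), (200.0870819091797, 60.83146667480469), 3.866231679916382)
fork ((571.6866455078125, -145.52056884765625), (39.04962158203125, 88.49884033203125), 0.358094722032547)
side forkz 86.94075945261818 332
posttop 67 [571.9 -18.  128. ] [571.9 -16.  128.2] [19.6 21.9  7.5]
btn 70 [498.9 295.4 112.2] [498.9 296.  113.1] [13.6 15.3  6.3]
hndtop 104 [499.  295.9 104.5] [498.2 299.6 105.1] [23.2 22.8  8.4]
endblock ((571.887939453125, 78.93749237060547), (130.2036895751953, 37.700035095214844), 0.18703468143939972)
cross ((572.447509765625, -11.608016967773438), (120.25498962402344, 63.62400817871094), 
[... 282 characters left out ...]
 243, 238, 220, 213, 235, 234, 235, 232, 235, 233, 234, 235, 236, 236, 239, 239, 237, 237, 235, 235, 236, 235, 232, 235, 235, 212, 184, 202, 236, 238, 243, 246]
395 [243, 244, 244, 242, 241, 238, 214, 235, 236, 236, 233, 236, 234, 235, 235, 236, 234, 227, 233, 233, 235, 236, 236, 236, 236, 233, 234, 234, 211, 183, 194, 235, 236, 243, 246]
400 [244, 244, 243, 241, 235, 190, 215, 236, 236, 234, 235, 236, 234, 234, 237, 236, 238, 239, 239, 238, 237, 236, 236, 237, 236, 234, 234, 235, 207, 151, 180, 233, 235, 240, 245]
420 [241, 242, 241, 237, 210, 185, 194, 225, 233, 234, 230, 232, 234, 231, 232, 235, 233, 233, 233, 235, 235, 233, 234, 233, 235, 233, 230, 225, 180, 144, 211, 230, 230, 230, 232]
```

Call:
move_arm --deltas '[30.9, -58.5, 0, 0, 0, 0.44, 0.7, 30.9, -58.5, 0, 0, 0, 0.44, 0.7, 30.9, -58.5, 0, 0, 0, 0.44, 0.7, 30.9, -58.5, 0, 0, 0, 0.44, 0.7, 30.9, -58.5, 0, 0, 0, 0.44, 0.7, 30.9, -58.5, 0, 0, 0, 0.44, 0.7, 30.9, -58.5, 0, 0, 0, 0.44, 0.7, 30.9, -58.5, 0, 0, 0, 0.44, 0.7, 30.9, -58.5, 0, 0, 0, 0.44, 0.7, 30.9, -58.5, 0, 0, 0, 0.44, 0.7]' --squeeze 20

```text
time_s: 1.1
tool_pos: [495.9, 124.5, 231.3]
eef_rot: [[-1.0, -0.006, -0.0], [-0.006, 1.0, 0.0], [0.0, 0.0, -1.0]]
force: [0.4, 0.8, 0.6]
finger_gap: 0.7
```

Call:
move_arm --deltas '[7.5, -14.2, -3, 0, 0, 0, 0.7, 7.5, -14.2, -3, 0, 0, 0, 0.7, 7.5, -14.2, -3, 0, 0, 0, 0.7, 7.5, -14.2, -3, 0, 0, 0, 0.7, 7.5, -14.2, -7, 0, 0, 0, 0.7, 7.5, -14.2, -11, 0, 0, 0, 0.7, 7.5, -14.2, -12.9, 0, 0, 0, 0.7, 7.5, -14.2, -12.9, 0, 0, 0, 0.7]'

```text
time_s: 1.9
tool_pos: [567.7, -15.0, 99.3]
eef_rot: [[-1.0, -0.006, -0.007], [-0.006, 1.0, 0.0], [0.007, 0.0, -1.0]]
force: [-0.8, 0.5, 0.2]
finger_gap: 0.704
```

```bash
python3 - <<'E'
from h import *
c=shot('side','s1'); cv2.imwrite('pics/s1c.png',cv2.resize(c['color'][60:240,180:400,::-1],(733,600),interpolation=cv2.INTER_CUBIC))
s=manip.state();print(s['tool_pos'],s['force'],s['time_s'])
E
```

```text
[569.18361622 -14.98946572 101.16478597] [ 0.59232797 -0.50674442  0.51146708] 1.95
```

View pics/s1c.png

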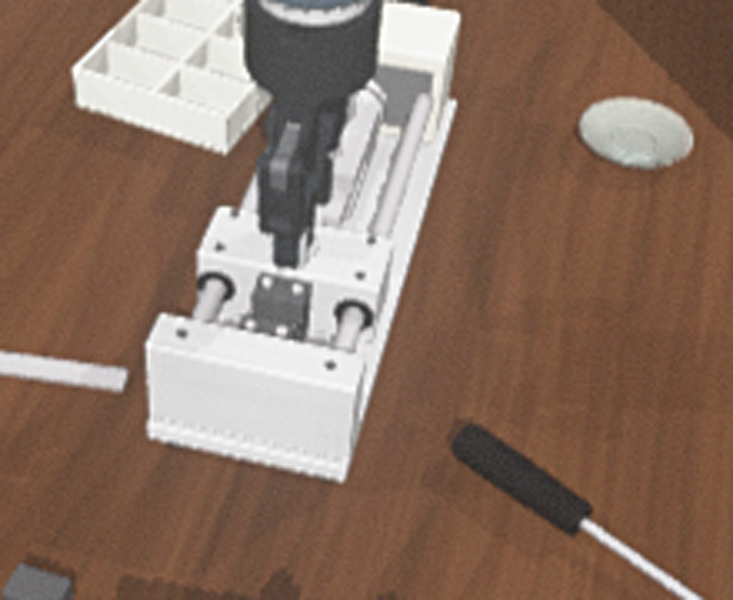

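The side view shows the jaws straddling the post, with fingertips just above the crosshead at about (290,255) in the crop. Closing on it.

Call:
move_arm --deltas '[0, 0, 0, 0, 0, 0, 0.15, 0, 0, 0, 0, 0, 0, 0.15, 0, 0, 0, 0, 0, 0, 0.15, 0, 0, 0, 0, 0, 0, 0.15, 0, 0, 0, 0, 0, 0, 0.15, 0, 0, 0, 0, 0, 0, 0.15]'

```text
time_s: 2.55
tool_pos: [571.6, -15.5, 104.0]
eef_rot: [[-1.0, -0.006, 0.003], [-0.006, 1.0, -0.0], [-0.003, -0.0, -1.0]]
force: [-1.2, 1.3, 7.8]
finger_gap: 0.246
```

Call:
move_arm --deltas '[0, -0.3, 0, 0, 0, 0, 0.15, 0, -0.7, 0, 0, 0, 0, 0.15, 0, -1.1, 0, 0, 0, 0, 0.15, 0, -1.5, 0, 0, 0, 0, 0.15, 0, -1.9, 0, 0, 0, 0, 0.15, 0, -2.2, 0, 0, 0, 0, 0.15, 0, -2.4, 0, 0, 0, 0, 0.15, 0, -2.4, 0, 0, 0, 0, 0.15]'

```text
time_s: 3.35
tool_pos: [571.7, -39.5, 104.0]
eef_rot: [[-1.0, -0.006, 0.003], [-0.006, 1.0, 0.0], [-0.003, 0.0, -1.0]]
force: [-0.3, 0.4, 7.0]
finger_gap: 0.249
```

Call:
move_arm --deltas '[0, -0.15, 0, 0, 0, 0, 0.15, 0, -0.3, 0, 0, 0, 0, 0.15, 0, -0.4, 0, 0, 0, 0, 0.15]'

```text
time_s: 3.65
tool_pos: [571.7, -43.2, 104.0]
eef_rot: [[-1.0, -0.006, 0.003], [-0.006, 1.0, 0.0], [-0.003, 0.0, -1.0]]
force: [-0.0, 3.1, 7.1]
finger_gap: 0.25
```

Call:
move_arm --deltas '[0, -0.1, 0, 0, 0, 0, 0.15, 0, -0.2, 0, 0, 0, 0, 0.15]'

```text
time_s: 3.85
tool_pos: [571.8, -45.2, 104.0]
eef_rot: [[-1.0, -0.006, 0.003], [-0.006, 1.0, 0.0], [-0.003, 0.0, -1.0]]
force: [-0.4, 2.5, 6.8]
finger_gap: 0.246
```

Friction reads about 3 N. I continue in 2 mm steps.

Call:
move_arm --deltas '[0, -0.1, 0, 0, 0, 0, 0.15, 0, -0.2, 0, 0, 0, 0, 0.15]'

```text
time_s: 4.05
tool_pos: [571.7, -47.0, 104.0]
eef_rot: [[-1.0, -0.006, 0.003], [-0.006, 1.0, 0.001], [-0.003, 0.001, -1.0]]
force: [0.6, 9.0, 6.2]
finger_gap: 0.247
```

Call:
move_arm --deltas '[0, -0.03, 0, 0, 0, 0, 0.15, 0, -0.06, 0, 0, 0, 0, 0.15]'

```text
time_s: 4.25
tool_pos: [571.7, -47.0, 104.0]
eef_rot: [[-1.0, -0.006, 0.003], [-0.006, 1.0, 0.001], [-0.003, 0.001, -1.0]]
force: [0.3, 7.8, 6.9]
finger_gap: 0.247
```

Call:
move_arm --deltas '[0, -0.05, 0, 0, 0, 0, 0.15, 0, -0.1, 0, 0, 0, 0, 0.15, 0, -0.1, 0, 0, 0, 0, 0.15]'

```text
time_s: 4.55
tool_pos: [571.7, -47.1, 104.0]
eef_rot: [[-1.0, -0.006, 0.003], [-0.006, 1.0, 0.003], [-0.003, 0.003, -1.0]]
force: [-0.9, 11.5, 7.9]
finger_gap: 0.246
```

Call:
move_arm --deltas '[0, 0.15, 0, 0, 0, 0, 0.25, 0, 0.15, 0, 0, 0, 0, 0.7, 0, 0.15, 0, 0, 0, 0, 0.7, 0, 0.15, 0, 0, 0, 0, 0.7, 0, 0.15, 3, 0, 0, 0, 0.7, 0, 0.15, 8, 0, 0, 0, 0.7, 0, 0.15, 13, 0, 0, 0, 0.7, 0, 5, 13, 0, 0, 0, 0.7, 0, 10, 13, 0, 0, 0, 0.7, 0, 15, 13, 0, 0, 0, 0.7]'

```text
time_s: 5.55
tool_pos: [570.4, 101.9, 233.0]
eef_rot: [[-1.0, -0.004, 0.001], [-0.004, 1.0, 0.0], [-0.001, 0.0, -1.0]]
force: [0.3, 0.1, -0.1]
finger_gap: 0.7
```

```bash
python3 - <<'E'
from h import *
s=manip.state();print(s['tool_pos'],s['eef_rot'].round(4).tolist(),s['force'],s['time_s'])
E
```

```text
[570.38244778 101.88765694 232.9954868 ] [[-1.0, -0.0043, 0.0011], [-0.0043, 1.0, 0.0002], [-0.0011, 0.0002, -1.0]] [ 0.25822744  0.13053848 -0.12036478] 5.55
```

Call:
move_arm --deltas '[-7.3, 19.2, 0, 0, 0, 0, 0.7, -7.3, 19.2, 0, 0, 0, 0, 0.7, -7.3, 19.2, 0, 0, 0, 0, 0.7, -7.3, 19.2, -4, 0, 0, 0, 0.7, -7.3, 19.2, -8.5, 0, 0, 0, 0.7, -7.3, 19.2, -8.5, 0, 0, 0, 0.7, -7.3, 19.2, -8.5, 0, 0, 0, 0.7, -7.3, 19.2, -8.5, 0, 0, 0, 0.7]'

```text
time_s: 6.35
tool_pos: [498.7, 292.4, 148.7]
eef_rot: [[-1.0, -0.005, 0.001], [-0.005, 1.0, 0.001], [-0.001, 0.001, -1.0]]
force: [0.4, -0.2, 0.6]
finger_gap: 0.702
```

```bash
python3 - <<'E'
from h import *
s=manip.state();print(s['tool_pos'],s['force'],s['time_s'])
c=shot('side','s2'); t=shot('top','t2')
o=np.zeros((600,800,3),np.uint8)
o[:,:400]=cv2.resize(c['color'][170:320,200:300,::-1],(400,600),interpolation=cv2.INTER_CUBIC)
o[:320,400:]=cv2.resize(t['color'][140:204,320:400,::-1],(400,320),interpolation=cv2.INTER_CUBIC)
cv2.imwrite('pics/d.png',o)
P=cloud(t);Q=P[(P[...,0]>545)&(P[...,0]<600)&(P[...,1]>-75)&(P[...,1]<-20)&(P[...,2]>124)&(P[...,2]<135)];print('post',Q.mean(0),(Q.min(0)+Q.max(0))/2)
E
```

```text
[498.69675864 292.44920919 148.67074847] [ 0.37502482 -0.19583091  0.59666026] 6.35
post [570.83519068 -46.7893077  128.98412952] [571.15364203 -47.32522653 129.1495059 ]
```

View pics/d.png

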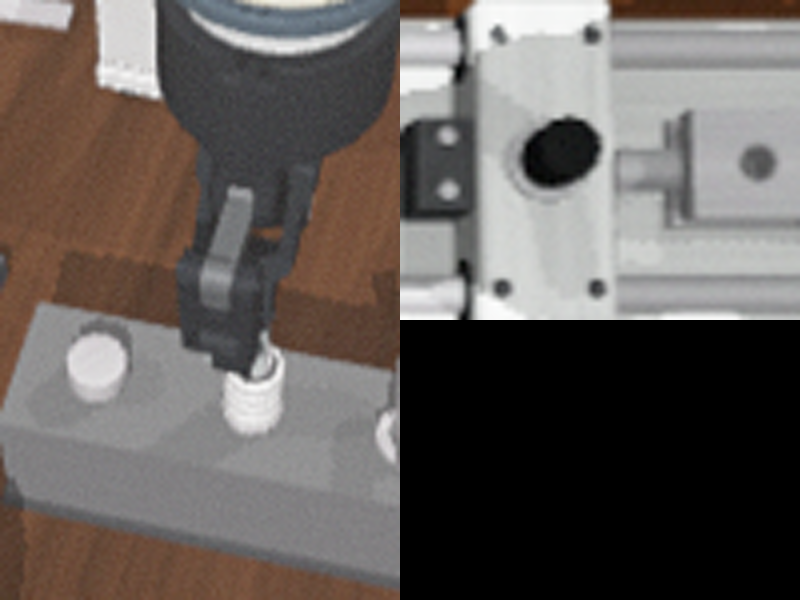

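The right crop shows the tongue fully inside the fork, with the fork bore visible at about (757,162). The left crop shows the gripper above the button pin. Descending.

Call:
move_arm --deltas '[0, 0.25, -1, 0, 0, 0, 0.7, 0, 0.25, -3, 0, 0, 0, 0.7, 0, 0.25, -5, 0, 0, 0, 0.7, 0, 0.25, -7.1, 0, 0, 0, 0.7, 0, 0.25, -7.1, 0, 0, 0, 0.7, 0, 0.25, -7.1, 0, 0, 0, 0.7]'

```text
time_s: 7.05
tool_pos: [497.7, 295.2, 76.6]
eef_rot: [[-1.0, -0.006, -0.0], [-0.006, 1.0, -0.0], [0.0, -0.0, -1.0]]
force: [0.3, -0.3, -0.5]
finger_gap: 0.696
```

Call:
move_arm --deltas '[0, 0, 0, 0, 0, 0, 0.2, 0, 0, 0, 0, 0, 0, 0.2, 0, 0, 0, 0, 0, 0, 0.2, 0, 0, 0, 0, 0, 0, 0.2, 0, 0, 0, 0, 0, 0, 0.2, 0, 0, 0, 0, 0, 0, 0.2]' --squeeze 40

```text
time_s: 7.65
tool_pos: [498.1, 295.7, 77.5]
eef_rot: [[-1.0, -0.006, 0.002], [-0.006, 1.0, 0.001], [-0.002, 0.001, -1.0]]
force: [-0.8, 0.2, 5.7]
finger_gap: 0.268
```

Call:
move_arm --deltas '[0, 0, 1, 0, 0, 0, 0.2, 0, 0, 3, 0, 0, 0, 0.2, 0, 0, 6, 0, 0, 0, 0.2, 0, 0, 10, 0, 0, 0, 0.2, 0, 0, 14, 0, 0, 0, 0.2, 1.5, -8, 14, 0, 0, 0, 0.2, 2.5, -12, 14, 0, 0, 0, 0.2, 3.5, -16, 14, 0, 0, 0, 0.2, 4.5, -20, 14, 0, 0, 0, 0.2, 5.5, -24, 14, 0, 0, 0, 0.2]'

```text
time_s: 8.65
tool_pos: [552.4, 53.3, 217.1]
eef_rot: [[-1.0, -0.006, 0.001], [-0.006, 1.0, -0.0], [-0.001, -0.0, -1.0]]
force: [0.0, 0.3, -1.6]
finger_gap: 0.267
```

Call:
move_arm --deltas '[1, -4, 0, 0, 0, 0, 0.2, 1.5, -8, 0, 0, 0, 0, 0.2, 1.9, -12, 0, 0, 0, 0, 0.2, 1.9, -16, 0, 0, 0, 0, 0.2, 1.9, -18, 0, 0, 0, 0, 0.2, 1.9, -18, -2, 0, 0, 0, 0.2, 1.9, -18, -4, 0, 0, 0, 0.2, 1.9, -18, -4, 0, 0, 0, 0.2, 1.9, -18, -4, 0, 0, 0, 0.2]'

```text
time_s: 9.55
tool_pos: [571.3, -124.5, 176.7]
eef_rot: [[-1.0, -0.006, -0.001], [-0.006, 1.0, 0.0], [0.001, 0.0, -1.0]]
force: [-0.5, 0.5, -0.3]
finger_gap: 0.264
```

```bash
python3 - <<'E'
from h import *
s=manip.state();print(s['tool_pos'],s['force'],s['time_s'],s['eef_rot'].round(4).tolist())
c=shot('side','s3'); t=shot('top','t3')
o=np.zeros((600,800,3),np.uint8)
o[:,:400]=cv2.resize(c['color'][40:160,220:300,::-1],(400,600),interpolation=cv2.INTER_CUBIC)
o[:,400:]=cv2.resize(t['color'][120:240,330:410,::-1],(400,600),interpolation=cv2.INTER_CUBIC)
cv2.imwrite('pics/e.png',o)
E
```

```text
[ 571.29048573 -124.49914806  176.72592307] [-0.45143229  0.52697886 -0.34484073] 9.55 [[-1.0, -0.0063, -0.0005], [-0.0063, 1.0, 0.0001], [0.0005, 0.0001, -1.0]]
```

View pics/e.png

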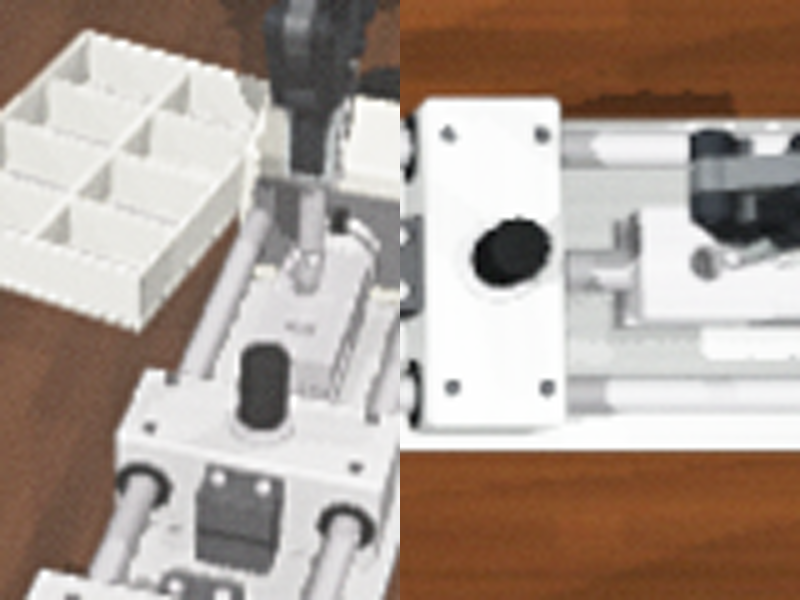

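The pin hangs straight above the fork. The nose is at about (305,288) in the side crop and the bore at (299,326). I lower it to about 6 mm above the fork and compare again.

Call:
move_arm --deltas '[0, 0, -1, 0, 0, 0, 0.2, 0, 0, -2, 0, 0, 0, 0.2, 0, 0, -2, 0, 0, 0, 0.2, 0, 0, -2, 0, 0, 0, 0.2]'

```text
time_s: 10.05
tool_pos: [571.1, -124.5, 155.8]
eef_rot: [[-1.0, -0.006, -0.001], [-0.006, 1.0, 0.0], [0.001, 0.0, -1.0]]
force: [0.3, 0.1, -0.6]
finger_gap: 0.266
```

```bash
python3 - <<'E'
from h import *
s=manip.state();print(s['tool_pos'],s['force'],s['time_s'])
c=shot('side','s4'); t=shot('top','t4')
o=np.zeros((600,800,3),np.uint8)
o[:,:400]=cv2.resize(c['color'][75:120,265:295,::-1],(400,600),interpolation=cv2.INTER_CUBIC)
o[:,400:]=cv2.resize(t['color'][150:195,375:405,::-1],(400,600),interpolation=cv2.INTER_CUBIC)
cv2.imwrite('pics/f.png',o)
for n,k in(('side',c),('top',t)):
  for z in (87,):
    for q in((572.2,-124.4,87),(571.3,-124.5,92.7),(571.3,-124.5,110)):
      p=k['world_to_cam']@np.array([*q,1]); uv=k['K']@(p[:3]/p[2]); 
      o=(265,75) if n=='side' else (375,150)
      print(n,q,((uv[:2]+.5-o)*13.333).round(0)+([0,0] if n=='side' else [400,0]))
E
```

```text
[ 571.10746413 -124.46153475  155.78834794] [ 0.30232774  0.13212331 -0.61957557] 10.05
side (572.2, -124.4, 87) [211. 409.]
side (571.3, -124.5, 92.7) [218. 382.]
side (571.3, -124.5, 110) [225. 300.]
top (572.2, -124.4, 87) [617. 301.]
top (571.3, -124.5, 92.7) [631. 302.]
top (571.3, -124.5, 110) [674. 284.]
```

View pics/f.png

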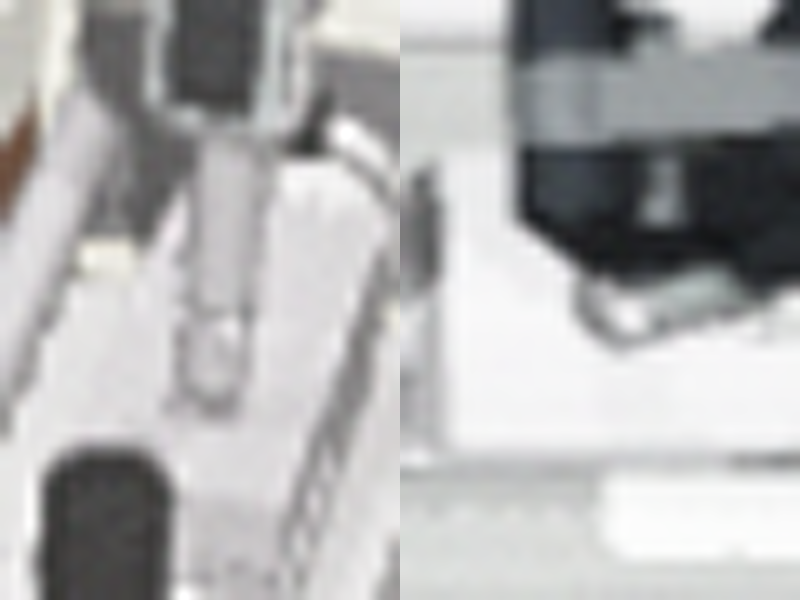

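The side crop shows the shank with its nose near (213,400). The top crop shows the nose with the bore rim's dark crescent at its left and below, edges at about x=575 and y=348. I check sub-pixel.

```bash
python3 - <<'E'
from h import *
np.set_printoptions(linewidth=200)
for tag,(u,v) in dict(t0=(391,172),t2=(391,172),t3=(391,172)).items():
    pass
def cen(tag,u,v,r):
    g=load(tag)['color'].astype(float).mean(-1)[v-r:v+r+1,u-r:u+r+1]; bg=np.median(g); w=np.clip(bg-g-12,0,None)
    yy,xx=np.mgrid[-r:r+1,-r:r+1]; return (u+(w*xx).sum()/w.sum()).round(2),(v+(w*yy).sum()/w.sum()).round(2),w.sum()
for t in('top0','t2'): print(t,cen(t,391,172,5))
for t in('side0','s2','s3'): print(t,cen(t,279,105,4)); 
print(load('s2')['color'].mean(-1)[101:110,273:288].astype(int))
print('shank rows 84..107'); print(load('s4')['color'].mean(-1)[84:108,275:290].astype(int))
print('top t4');print(load('t4')['color'].mean(-1)[166:180,384:400].astype(int))
E
```

```text
top0 (np.float64(390.61), np.float64(172.17), np.float64(2821.666666666667))
t2 (np.float64(391.25), np.float64(172.07), np.float64(2193.666666666666))
side0 (np.float64(279.73), np.float64(105.24), np.float64(168.00000000000014))
s2 (np.float64(nan), np.float64(nan), np.float64(0.0))
s3 (np.float64(277.3), np.float64(107.14), np.float64(439.00000000000006))
[[112 119 118 115 114 117 115 112 117 116 115 115 117 115 111]
 [115 115 112 116 113 116 118 115 115 114 114 113 114 112 117]
 [114 114 113 120 115 112 113 114 110 116 113 113 116 117 114]
 [114 111 115 119 113 114 115 113 112 115 112 115 112 113 113]
 [114 117 114 115 114 115 113 115 114 117 116 117 110 118 115]
 [117 115 117 110 114 111 115 113 114 113 113 112 113 116 116]
 [112 116 116 115 116 115 115 112 112 116 113 116 111 111 114]
 [112 115 114 114 115 112 116 115 118 112 113 114 115 114 112]
 [112 115 114 114 114 111 115 113 116 111 113 117 112 115 111]]
shank rows 84..107
[[ 95 105 124 149 167 151 146 161 163 192 198 190 133  78 147]
 [ 97  93 103 107 124 157 169 159 153 166 152 123  76  62 142]
 [102  96  97  97 115 175 
[... 1675 characters left out ...]
66  67  77 106 126 125  99]
 [239 239 239 221 154 150 163 118 110 121 138 165 181 181 168 135]
 [242 243 242 222 148 157 185 198 200 190 186 179 178 171 158 146]
 [248 248 246 229 155 142 183 229 240 202 171 171 157 150 151 133]
 [247 247 247 243 204 136 147 201 230 194 140 160 169 177 205 204]
 [246 246 246 246 239 206 165 162 172 179 189 213 236 238 238 243]
 [246 246 246 246 246 241 223 202 220 235 243 245 245 246 246 247]
 [245 246 245 245 245 243 241 240 240 240 241 243 245 246 246 246]
 [246 246 246 246 246 244 241 241 241 241 241 244 247 246 246 247]
 [246 245 245 245 246 243 241 240 241 239 240 244 246 246 246 246]]<stdin>:7: RuntimeWarning: invalid value encountered in scalar divide
```

Call:
move_arm --deltas '[0.1, -0.02, -0.1, 0, 0, 0, 0.2, 0.1, -0.02, -0.3, 0, 0, 0, 0.2, 0.1, -0.02, -0.45, 0, 0, 0, 0.2, 0.1, -0.02, -0.6, 0, 0, 0, 0.2, 0.1, -0.02, -0.65, 0, 0, 0, 0.2, 0.1, -0.02, -0.65, 0, 0, 0, 0.2]'

```text
time_s: 10.75
tool_pos: [572.4, -124.8, 149.7]
eef_rot: [[-1.0, -0.006, -0.0], [-0.006, 1.0, 0.0], [0.0, 0.0, -1.0]]
force: [0.4, 0.7, -1.7]
finger_gap: 0.269
```

Call:
move_arm --deltas '[0, 0, -0.1, 0, 0, 0, 0.2, 0, 0, -0.2, 0, 0, 0, 0.2, 0, 0, -0.3, 0, 0, 0, 0.2, 0, 0, -0.3, 0, 0, 0, 0.2]'

```text
time_s: 11.15
tool_pos: [572.4, -124.8, 146.7]
eef_rot: [[-1.0, -0.006, -0.0], [-0.006, 1.0, -0.0], [0.0, -0.0, -1.0]]
force: [-0.4, -1.3, -1.4]
finger_gap: 0.268
```

Call:
move_arm --deltas '[0, 0, -0.15, 0, 0, 0, 0.2, 0, 0, -0.3, 0, 0, 0, 0.2, 0, 0, -0.45, 0, 0, 0, 0.2, 0, 0, -0.6, 0, 0, 0, 0.2, 0, 0, -0.7, 0, 0, 0, 0.2, 0, 0, -0.7, 0, 0, 0, 0.2]'

```text
time_s: 11.75
tool_pos: [572.4, -124.8, 139.6]
eef_rot: [[-1.0, -0.006, -0.0], [-0.006, 1.0, -0.0], [0.0, -0.0, -1.0]]
force: [0.6, -1.0, -1.1]
finger_gap: 0.266
```

Call:
move_arm --deltas '[0, 0, -0.05, 0, 0, 0, 0.2, 0, 0, -0.1, 0, 0, 0, 0.2, 0, 0, -0.15, 0, 0, 0, 0.2, 0, 0, -0.2, 0, 0, 0, 0.2, 0, 0, -0.2, 0, 0, 0, 0.2]'

```text
time_s: 12.25
tool_pos: [572.5, -124.8, 137.9]
eef_rot: [[-1.0, -0.006, 0.0], [-0.006, 1.0, -0.0], [-0.0, -0.0, -1.0]]
force: [0.7, -0.2, -0.6]
finger_gap: 0.265
```

Call:
move_arm --deltas '[0, 0, -0.05, 0, 0, 0, 0.2, 0, 0, -0.1, 0, 0, 0, 0.2, 0, 0, -0.1, 0, 0, 0, 0.2]'

```text
time_s: 12.55
tool_pos: [572.9, -124.8, 137.7]
eef_rot: [[-1.0, -0.006, 0.001], [-0.006, 1.0, -0.0], [-0.001, -0.0, -1.0]]
force: [-0.9, 0.6, 7.1]
finger_gap: 0.264
```

Call:
move_arm --deltas '[0, 0, 0.1, 0, 0, 0, 0.35, 0, 0, 0.1, 0, 0, 0, 0.6, 0, 0, 0.1, 0, 0, 0, 0.6, 0, 0, 0.1, 0, 0, 0, 0.6, 0, 0, 2, 0, 0, 0, 0.6, 0, 0, 4.5, 0, 0, 0, 0.6, 0, 0, 6, 0, 0, 0, 0.3, 0, 0, 6, 0, 0, 0, 0, 0, 0, 6, 0, 0, 0, 0, 0, 0, 6, 0, 0, 0, 0]'

```text
time_s: 13.55
tool_pos: [571.7, -124.6, 195.7]
eef_rot: [[-1.0, -0.006, -0.002], [-0.006, 1.0, 0.0], [0.002, 0.0, -1.0]]
force: [-0.7, -0.1, -0.1]
finger_gap: 0.001
```

```bash
python3 - <<'E'
from h import *
s=manip.state();print(s['tool_pos'],s['force'],s['time_s'],s['finger_gap'])
c=shot('side','s5'); t=shot('top','t5')
o=np.zeros((600,800,3),np.uint8)
o[:,:400]=cv2.resize(c['color'][40:130,250:310,::-1],(400,600),interpolation=cv2.INTER_CUBIC)
o[:,400:]=cv2.resize(t['color'][130:220,365:425,::-1],(400,600),interpolation=cv2.INTER_CUBIC)
cv2.imwrite('pics/g.png',o)
E
```

```text
[ 571.65764069 -124.60431691  195.67692762] [-0.68317808 -0.08904826 -0.10898992] 13.55 0.0009864970635583119
```

View pics/g.png

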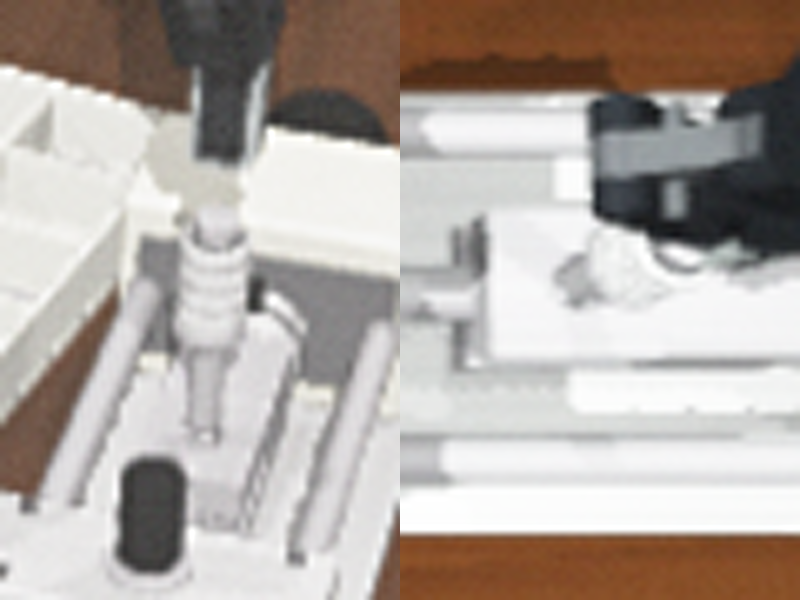

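The pin stands upright in the bore, with the closed fingertips right above its button at about (215,160)–(215,210) in the left crop. I descend to press it.

Call:
move_arm --deltas '[0.05, 0, -0.5, 0, 0, 0, 0, 0.05, 0, -1, 0, 0, 0, 0, 0.05, 0, -1.6, 0, 0, 0, 0, 0.05, 0, -1.8, 0, 0, 0, 0, 0.05, 0, -1.9, 0, 0, 0, 0, 0.05, 0, -2.0, 0, 0, 0, 0, 0.05, 0, -2.1, 0, 0, 0, 0]'

```text
time_s: 14.35
tool_pos: [573.1, -124.8, 175.9]
eef_rot: [[-1.0, -0.006, 0.0], [-0.006, 1.0, -0.0], [-0.0, -0.0, -1.0]]
force: [0.1, 0.8, -0.4]
finger_gap: 0.001
```

Call:
move_arm --deltas '[0, 0, -0.1, 0, 0, 0, 0, 0, 0, -0.2, 0, 0, 0, 0, 0, 0, -0.3, 0, 0, 0, 0, 0, 0, -0.4, 0, 0, 0, 0]'

```text
time_s: 14.75
tool_pos: [573.6, -125.0, 172.6]
eef_rot: [[-1.0, -0.006, 0.002], [-0.006, 1.0, -0.0], [-0.002, -0.0, -1.0]]
force: [-0.1, 0.8, 5.8]
finger_gap: -0.0
```

Call:
move_arm --deltas '[0, 0, -0.1, 0, 0, 0, 0, 0, 0, -0.2, 0, 0, 0, 0, 0, 0, -0.3, 0, 0, 0, 0, 0, 0, -0.4, 0, 0, 0, 0]'

```text
time_s: 15.15
tool_pos: [573.9, -125.1, 169.0]
eef_rot: [[-1.0, -0.006, 0.002], [-0.006, 1.0, -0.001], [-0.002, -0.001, -1.0]]
force: [-1.4, 0.4, 8.3]
finger_gap: -0.003
```

Call:
move_arm --deltas '[0, 0, -0.1, 0, 0, 0, 0, 0, 0, -0.2, 0, 0, 0, 0, 0, 0, -0.3, 0, 0, 0, 0, 0, 0, -0.4, 0, 0, 0, 0]'

```text
time_s: 15.55
tool_pos: [573.0, -124.8, 163.8]
eef_rot: [[-1.0, -0.006, 0.0], [-0.006, 1.0, 0.0], [-0.0, 0.0, -1.0]]
force: [-1.0, 0.7, 2.9]
finger_gap: 0.0
```

Call:
move_arm --deltas '[0, 0, -0.15, 0, 0, 0, 0, 0, 0, -0.3, 0, 0, 0, 0, 0, 0, -0.45, 0, 0, 0, 0, 0, 0, -0.6, 0, 0, 0, 0]'

```text
time_s: 15.95
tool_pos: [572.9, -124.8, 157.7]
eef_rot: [[-1.0, -0.006, 0.0], [-0.006, 1.0, -0.0], [-0.0, -0.0, -1.0]]
force: [0.0, 0.3, 3.6]
finger_gap: 0.005
```

Call:
move_arm --deltas '[0, 0, -0.15, 0, 0, 0, 0, 0, 0, -0.3, 0, 0, 0, 0, 0, 0, -0.45, 0, 0, 0, 0, 0, 0, -0.6, 0, 0, 0, 0]'

```text
time_s: 16.35
tool_pos: [572.8, -124.8, 151.5]
eef_rot: [[-1.0, -0.006, -0.0], [-0.006, 1.0, 0.0], [0.0, 0.0, -1.0]]
force: [-0.1, 0.0, 3.2]
finger_gap: 0.001
```

Call:
move_arm --deltas '[0, 0, -0.15, 0, 0, 0, 0, 0, 0, -0.3, 0, 0, 0, 0, 0, 0, -0.45, 0, 0, 0, 0, 0, 0, -0.6, 0, 0, 0, 0]'

```text
time_s: 16.75
tool_pos: [572.9, -124.8, 145.7]
eef_rot: [[-1.0, -0.006, -0.0], [-0.006, 1.0, -0.0], [0.0, -0.0, -1.0]]
force: [1.9, -0.3, 3.2]
finger_gap: 0.001
```

Call:
move_arm --deltas '[0, 0, -0.15, 0, 0, 0, 0, 0, 0, -0.3, 0, 0, 0, 0, 0, 0, -0.45, 0, 0, 0, 0, 0, 0, -0.6, 0, 0, 0, 0]'

```text
time_s: 17.15
tool_pos: [572.9, -124.8, 139.7]
eef_rot: [[-1.0, -0.006, -0.0], [-0.006, 1.0, -0.0], [0.0, -0.0, -1.0]]
force: [-0.2, -0.5, 2.8]
finger_gap: 0.001
```

Call:
move_arm --deltas '[0, 0, -0.15, 0, 0, 0, 0, 0, 0, -0.3, 0, 0, 0, 0, 0, 0, -0.45, 0, 0, 0, 0, 0, 0, -0.6, 0, 0, 0, 0]'

```text
time_s: 17.55
tool_pos: [572.9, -124.9, 133.7]
eef_rot: [[-1.0, -0.006, -0.0], [-0.006, 1.0, -0.0], [0.0, -0.0, -1.0]]
force: [-0.7, -2.2, 2.3]
finger_gap: 0.005
```

Call:
move_arm --deltas '[0, 0, -0.1, 0, 0, 0, 0, 0, 0, -0.2, 0, 0, 0, 0, 0, 0, -0.3, 0, 0, 0, 0, 0, 0, -0.4, 0, 0, 0, 0]'

```text
time_s: 17.95
tool_pos: [572.9, -124.9, 129.8]
eef_rot: [[-1.0, -0.006, -0.0], [-0.006, 1.0, -0.0], [0.0, -0.0, -1.0]]
force: [-1.9, -0.8, 4.8]
finger_gap: 0.002
```

Call:
move_arm --deltas '[0, 0, -0.1, 0, 0, 0, 0, 0, 0, -0.2, 0, 0, 0, 0, 0, 0, -0.3, 0, 0, 0, 0, 0, 0, -0.3, 0, 0, 0, 0]'

```text
time_s: 18.35
tool_pos: [572.9, -125.0, 127.1]
eef_rot: [[-1.0, -0.006, 0.0], [-0.006, 1.0, -0.0], [-0.0, -0.0, -1.0]]
force: [-2.3, -2.0, 7.8]
finger_gap: -0.0
```

Call:
move_arm --deltas '[0, 0, -0.1, 0, 0, 0, 0, 0, 0, -0.2, 0, 0, 0, 0, 0, 0, -0.25, 0, 0, 0, 0, 0, 0, -0.25, 0, 0, 0, 0]'

```text
time_s: 18.75
tool_pos: [573.3, -125.2, 125.9]
eef_rot: [[-1.0, -0.006, 0.001], [-0.006, 1.0, -0.001], [-0.001, -0.001, -1.0]]
force: [-4.3, -1.5, 15.5]
finger_gap: 0.003
```

Hard stop at 125.9 mm, where 125.7 mm was expected with the collar seated. I lift straight up and move aside to check.

Call:
move_arm --deltas '[0, 0, 0.3, 0, 0, 0, 0, 0, 0, 0.8, 0, 0, 0, 0, 0, 0, 3, 0, 0, 0, 0, 0, 0, 7, 0, 0, 0, 0, 0, 0, 11, 0, 0, 0, 0, 0, 5, 11, 0, 0, 0, 0, 0, 10, 11, 0, 0, 0, 0, 0, 15, 11, 0, 0, 0, 0, 0, 20, 11, 0, 0, 0, 0, 0, 25, 11, 0, 0, 0, 0]'

```text
time_s: 19.75
tool_pos: [572.4, 127.3, 234.1]
eef_rot: [[-1.0, -0.006, -0.0], [-0.006, 1.0, 0.0], [0.0, 0.0, -1.0]]
force: [1.1, -0.8, -0.6]
finger_gap: 0.003
```

```bash
python3 - <<'E'
from h import *
np.set_printoptions(suppress=True,precision=1)
s=manip.state();print(s['tool_pos'],s['force'],s['time_s'])
c=shot('side','s6'); t=shot('top','t6')
o=np.zeros((600,800,3),np.uint8)
o[:,:400]=cv2.resize(c['color'][40:130,250:310,::-1],(400,600),interpolation=cv2.INTER_CUBIC)
o[:,400:]=cv2.resize(t['color'][130:220,365:425,::-1],(400,600),interpolation=cv2.INTER_CUBIC)
cv2.imwrite('pics/i.png',o)
for k in(c,t):
  P=cloud(k);Q=P[(abs(P[...,0]-572)<25)&(abs(P[...,1]+125)<25)&(P[...,2]>90)]
  B=Q[Q[:,2]>126.5];H=Q[(Q[:,2]>119)&(Q[:,2]<125.5)]
  print(len(B),np.median(B,0),len(H),np.median(H,0),Q[:,2].max())
  print(np.histogram(Q[:,2],bins=np.arange(90,138,2)))
P=cloud(t);Q=P[(P[...,0]>545)&(P[...,0]<600)&(P[...,1]>-75)&(P[...,1]<-20)&(P[...,2]>124)&(P[...,2]<135)];print('post',(Q.min(0)+Q.max(0))/2)
E
```

```text
[572.4 127.3 234.1] [ 1.1 -0.8 -0.6] 19.75
31 [ 573.1 -123.8  130.8] 40 [ 571.3 -119.2  123. ] 132.59253246118215
(array([ 8, 11,  6, 13,  7,  5,  6, 14,  4,  5,  7,  9,  7,  5,  8,  9, 20,
       10,  6,  7, 16,  2,  0]), array([ 90,  92,  94,  96,  98, 100, 102, 104, 106, 108, 110, 112, 114,
       116, 118, 120, 122, 124, 126, 128, 130, 132, 134, 136]))
63 [ 571.6 -124.8  130.8] 82 [ 570.2 -121.6  122.9] 134.41208354893854
(array([ 4,  5,  1,  0,  1,  1,  3,  6,  6,  1,  6,  7,  2,  6,  7, 15, 42,
       20,  8, 11, 37,  6,  2]), array([ 90,  92,  94,  96,  98, 100, 102, 104, 106, 108, 110, 112, 114,
       116, 118, 120, 122, 124, 126, 128, 130, 132, 134, 136]))Traceback (most recent call last):
  File "<stdin>", line 14, in <module>
    return umr_minimum(a, axis, None, out, keepdims, initial, where)
ValueError: zero-size array to reduction operation minimum which has no identity
```

View pics/i.png

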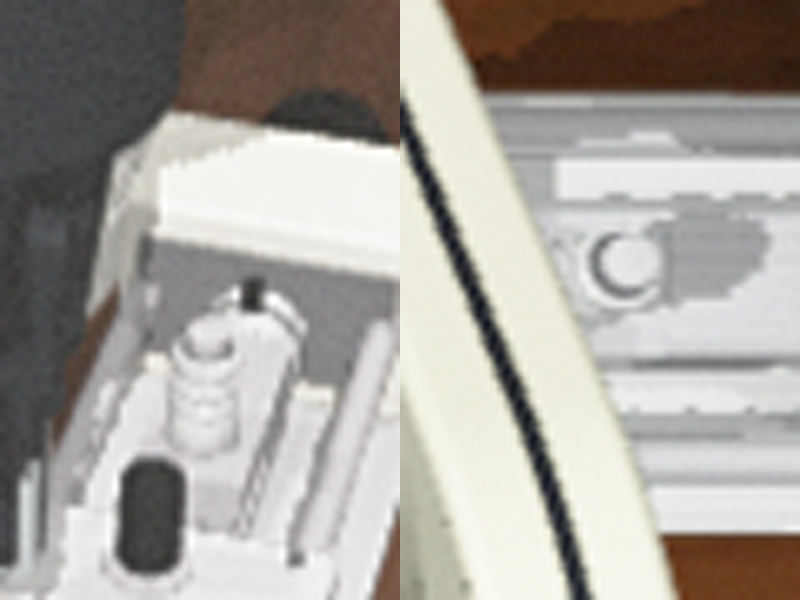

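The pin's collar is on the fork at about (205,440) in the side crop. The button top at 130.8 mm and handle top at 122.9 mm match a seated collar and a released button. Handing in.

```bash
python3 -c "
from rig import manip
print(manip.sign_off())"
```

```text
the job is handed in; nothing more can be done
None
```

The stage is coupled, and I handed the job in at about 20 s of robot time. The sign-off gives no verdict, so the result rests on the checks below.

**Crosshead:** I slid it by its hand post until I felt the stop. The peak push I read was about 11.5 N against the 25 N limit, of which about 3 N is friction. By camera the reading there was about 14 mm.

**Pin:** I took the ball-lock pin from the middle hole and stood it in the bore on its balls. I then pressed it down by its button, with at most about 15.5 N vertical at the end, to a hard stop. The fingertips were at 125.9 mm there, and 125.7 mm was expected with the collar on the fork.

**Last checks:** Both cameras put the button top at 130.8 mm and the handle top at 122.9–123.0 mm. With the fork's top at about 87 mm, that means the collar is seated and the button is fully out (44 mm and 36 mm above the collar's underside). The gripper was clear of everything.

**Checks that failed or were not made:**
- The final camera measurement of the post failed because the arm hid it. The 14 mm crosshead reading is from before pinning.
- The two cameras differ by about 2 mm in x, as their calibration allows, so I aligned the pin's nose to the bore within the same pictures.
- I did not measure the other pins, the jar or the jaws again at the end. The forces I read between moves gave no sign of touching them.

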